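# Shut the hat maker's trimmings case and draw out its telescoping handle

## Robot

A 6-joint arm with a two-finger parallel gripper is mounted at the origin on the work surface. World frame = base frame: x ahead of the robot, y to its left, z up, the work surface at z = 0. Lengths are in mm, angles in rad, forces in N, time in s.
With the tool pointing down it reaches from about 275 to 750 mm from the base axis. Payload 10.2 kg.
Tool frame: the origin (TCP) lies between the finger pads; the fingertips stand 11 mm ahead of it and the grasp point (between the pads) lies 8 mm behind it; z points along the fingers, y is the line along which they close (so a half turn about z gives the same grasp; the last joint's range is limited). The gripper opens to 85 mm and grips with 20 to 120 N. Pads are 22 mm wide; open, the fingers measure 114 mm over their backs; the gripper's body (76 mm by 85 mm) begins 54 mm behind the grasp point. The pads swing forward as they close: fully open they stand 13 mm farther back than shut.
Start: joints at [-1.407, 0.313, 1.498, -0, 1.331, -0.223], TCP at [198.032, -486.225, 242.294] pointing down, gripper open.
Joint ranges: [-2.94, 2.94], [-0.97, 2.17], [0.19, 2.56], [-1.23, 4.37], [0.02, 3.11], [-2.88, 2.88]. Speed limits (rad/s): [2.39, 2.39, 3.01, 3.14, 3.14, 3.14].

## Interface

Orientations are given as a unit quaternion [w, x, y, z].
In Python, from rig import sense, eyes, finish_job gives the robot as it stands.
- The arm moves only by the shell command python3 -m jog 'ROWS' [FORCE]. ROWS is JSON, a list of rows, each a list of 7 numbers: the shift along the tool's x, y, z in m, then the turn, a rotation vector about the tool's x, y, z in rad, then the finger opening in m, from 0 to 0.0854. In form: [[dx, dy, dz, rx, ry, rz, gripper], ...]. A call has 1 to 5 rows; each row shifts and turns the commanded pose from where the row before left it, along the tool's axes as they then stand; what a row does not reach is not made up. A row lasts 1/10 s, in which the tool goes at most 50 mm and 8.59 degrees, less where a joint would pass 70% of its speed; a pose out of reach is approached as far as the arm can. A call is refused whole if a number of a shift passes 0.05 or a number of a turn 0.15, either way. A call with a gripper value outside its range is refused whole. The fingers move at their own pace and stop on an object; FORCE is the grip in N (left out, the last holds). Time passes only in rows, so rows that do not move let the fingers close. It gives the time, the measured TCP pose, the force, the opening and the grip force at its end, in the units of the state.
- sense(): the state, without advancing time (a new reading comes with each control period).
- eyes.capture(name): name is "scene" or "top" or "wrist"; returns the picture (420x560x3 uint8, red, green, blue); there is no depth.
- eyes.calibration(name): a dict with "fx", "fy", "cx", "cy" (pixels), "cam_to_world" (4x4, takes a point from camera to world coordinates); the wrist camera has in their place "mount" (4x4, takes a point from camera to tool coordinates, whose origin is the TCP and whose axes are the flange's). Camera axes: x right, y down, z forward; pixel columns grow to the right and rows downward; lengths in mm; the calibration is good to about 2 mm. A picture is of the moment at which its call begins: read the wrist's pose just before it. calibration takes no time and is no camera call.
- finish_job(): hands the job in; it is judged then, once.
The state is a dict: "time_s": time; "joints": joint angles; "dq": joint speeds; "tau": joint torques, N m; "eef_pos": TCP position; "ee_rot": TCP orientation; "force": force on the tool from outside, world axes, zero at the start; "wrist_torque": the same for the moment, N m; "grip_width": opening from 0.0 (shut) to 1.0 (fully open); "grip_force": force on a finger pad.
Only numpy, scipy, OpenCV 4.12 (cv2) and the standard library are available. Lean on these libraries where they do the work, as an engineer would, in place of code of your own. Each camera call takes 0.05 s, during which the arm holds its last target. There are 200 camera calls.

## Task

The wheeled trimmings case is packed: swing its lid gently down until it is fully shut, without slamming it. Then squeeze in the orange release button on the telescoping handle's grip, draw the handle straight up past its first stop to the second stop (fully extended), and finish still holding it there with the button squeezed: the handle sinks back if let go. Leave the packed things and everything else on the bench where they are.

Things in the scene. Friction and masses are not known exactly. Their poses are not given: they have to be found in the camera images.
- case: Blue wheeled case, 200 mm deep (x), 300 wide (y), 115 high without lid; firmly fixed. Origin: centre of its underside, on the bench; z up, x from its front to its hinged back and the handle, y along the hinge. Two aluminium sleeves (22 mm thick, 124 high) stand behind it at x = 135, y = +/-50 mm; between them a steel latch keeper reaches back to x = 157 mm, 108 mm high.
- lid (a joint): Lid angle in rad: 0 shut, 1.57 upright; starts open. The hinge is stiff: the lid stays where it is left and must be pushed all the way, with 3 to 9 N at 140 mm from the hinge. A flat blue panel, 200 x 300 x 10 mm, no knob; shut, its top is 125.5 mm above the bench.
- lid_hinge (a point): Hinge line of the lid at mid width, on the case's back edge (case x = +100 mm, 115.5 mm above the bench). The lid's underside passes through this line and its 10 mm thickness lies on the outer (upper when shut) side.
- lid_edge (a point): Middle of the lid's free edge, on its outer face, 200 mm from the hinge line: at lid angle 0 it lies at the front of the case.
- grip_mid (a point): Centre of the handle's black grip bar, 24 mm thick (case x), 130 long (case y), 24 high, joined near its ends (y = +/-50) to the tubes below. Stowed it lies at case x = 135, 168 mm above the bench; at the first stop 238, at the second 308. It only moves straight up and down. A steel latch stem hangs below its middle.
- button_face (a point): Middle of the orange release button's outer face: 34 mm wide (case y), 16 high, in the middle of the grip bar's far face (looking along case +x, away from the lid), 6 mm proud when free. Pinching the bar's middle across its thickness (along case x) presses it.
- button (a joint): How far the button is pressed in, in m: 0 free, 0.005 fully in. It is sprung: about 5 N holds it fully in. The latch holds the grip down unless it is pressed more than about 0.004; it must be in while the grip leaves the stowed place.
- grip (a joint): Rise of the grip with its thin upper tubes out of the lower tubes, in m: 0 stowed, 0.07 at the first stop. Takes about 4 N; sinks back under its weight when let go.
- lower_tube (a joint): Rise of the thicker lower tubes out of the sleeves, in m: 0 stowed, 0.07 at the second stop, a hard end. They follow, after a jolt that is easily taken for the end, once the grip is at the first stop; about 8 N in all.
- packed_ribbon: Ribbon spool packed in the case, 70 mm across, 40 mm high, standing on the case's floor. Origin: centre of its underside. Stays put.
- packed_brush: Hat brush packed in the case, 50 x 130 x 43 mm, bristles down. Origin: centre of its underside. Stays put.
- hat_board: Straw hat on a round wooden board 400 mm across, 150 mm high in all, right of the case; fixed. Origin: centre of its underside.
- round_brush: Upright round brush, 50 mm across, 88 mm high, loose bystander. Origin: centre of its underside.
- pin_jar: Amber glass jar with a red cap, 52 mm across, 70 mm high, loose bystander. Origin: centre of its underside.
- thread_spool: Green thread spool, 48 mm across, 45 mm high, loose bystander. Origin: centre of its underside.
- ribbon_spool: Red ribbon spool, 70 mm across, 30 mm high, loose bystander. Origin: centre of its underside.
- mallet: Small hammer with a wooden handle lying on the bench, loose bystander.

How it is judged:
By the outcome, as a careful person would: the job done as asked, in the order asked, and still so for the second after the job is handed in, while the arm keeps its last pose, push and grip.
It also fails if it takes over 51 s, if anything falls off the work surface, if the arm or the gripper's body presses on something with over 40 N, if the wrist force passes 120 N, or if a joint passes its speed limit or range.

## Working session

There is one attempt and no reset: what is moved stays moved. The work goes in short steps, Python scripts to look and compute and a shell command to move; the robot and the scene stay as the last step left them, time stands still between calls to the robot, and variables do not carry over. Pictures are saved under pics/ and viewed, at most 10 in all, crops included, and the job is handed in when it is done.

```bash
mkdir -p pics; ls; python3 - <<'E'
from rig import sense,eyes
import cv2
print(sense())
for n in ["scene","top"]:
    im=eyes.capture(n); cv2.imwrite(f"pics/{n}0.png",im[:,:,::-1])
    print(n,eyes.calibration(n))
print(eyes.calibration("wrist"))
E
```

```text
pics
{'time_s': 0.0, 'joints': array([-1.40740415e+00,  3.13451884e-01,  1.49847915e+00,  2.43233455e-05,
        1.33099066e+00, -2.23404872e-01]), 'dq': array([ 0.00038557, -0.00135861,  0.0003429 ,  0.00174839, -0.00050555,
       -0.00036441]), 'tau': array([ 1.90967978e-03, -4.12267542e+01, -2.59739882e+01, -1.36615363e-04,
        4.17697869e-03, -1.44598300e-05]), 'eef_pos': array([ 197.99192745, -485.95939508,  241.71826632]), 'ee_rot': array([-6.63868098e-04,  9.81357064e-01,  1.92192277e-01,  3.17432921e-05]), 'force': array([ 0.04111959,  0.70157217, -0.31428566]), 'wrist_torque': array([-0.00120132,  0.00648513, -0.0418194 ]), 'grip_force': 0.0, 'grip_width': 1.0002332272305812}
scene {'fx': 426.39229600373704, 'fy': 426.39229600373704, 'cx': 273.44471166783467, 'cy': 210.79648301660325, 'cam_to_world': array([[ 3.55923519e-01,  6.76442438e-01, -6.44782193e-01,
         1.41465503e+03],
       [ 9.34481784e-01, -2.51798738e-01,  2.51676760e-01,
        -3.82004003e+02],
       [ 7.88949858e-03, -6.92114892e-01, -7.21744229e-01,
         1.09338473e+03],
       [ 0.0000000
[... 290 characters left out ...]
9615022e-01,  2.75953369e-02,  2.88204251e-03,
        -2.41908291e+01],
       [-6.05731972e-03, -1.15684344e-01, -9.93267558e-01,
         1.36569965e+03],
       [ 0.00000000e+00,  0.00000000e+00,  0.00000000e+00,
         1.00000000e+00]])}
{'fx': 354.16171439924153, 'fy': 354.16171439924153, 'cx': 281.33346631018605, 'cy': 204.61338350707575, 'mount': array([[ 6.23842183e-04, -9.47597356e-01, -3.19466527e-01,
         8.25824328e+01],
       [ 9.99999297e-01,  9.13363898e-04, -7.56446921e-04,
         4.15293541e-01],
       [ 1.00859629e-03, -3.19465830e-01,  9.47597259e-01,
        -1.31317172e+02],
       [ 0.00000000e+00,  0.00000000e+00,  0.00000000e+00,
         1.00000000e+00]])}
```

View pics/scene0.png

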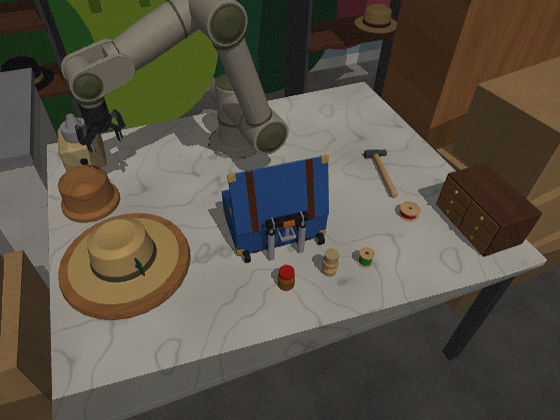

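View pics/top0.png

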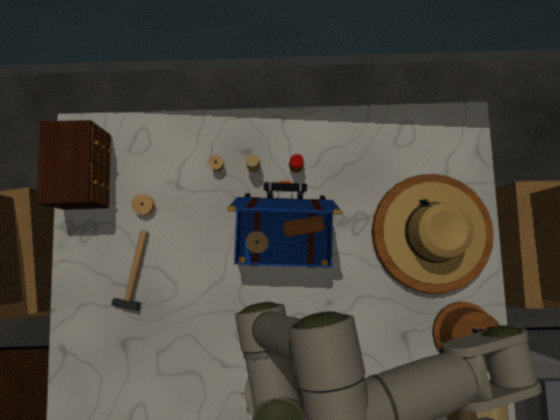

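The scene view shows the case with its lid about upright at (280,200), and the grip with its orange button at (289,222). The top view shows the case at (285,232) and the grip at (286,187). Next I'll zoom in.

```bash
python3 - <<'E'
import cv2,numpy as np
a=cv2.imread("pics/scene0.png")[140:280,205:345]; b=cv2.imread("pics/top0.png")[140:280,215:355]
f=lambda i:cv2.resize(i,None,fx=2.85,fy=2.85,interpolation=cv2.INTER_CUBIC)
o=np.hstack([f(a),f(b)]); o=np.clip(o*1.6,0,255).astype(np.uint8); cv2.imwrite("pics/z.png",o[:, :800])
E
```

```text
(no output)
```

View pics/z.png

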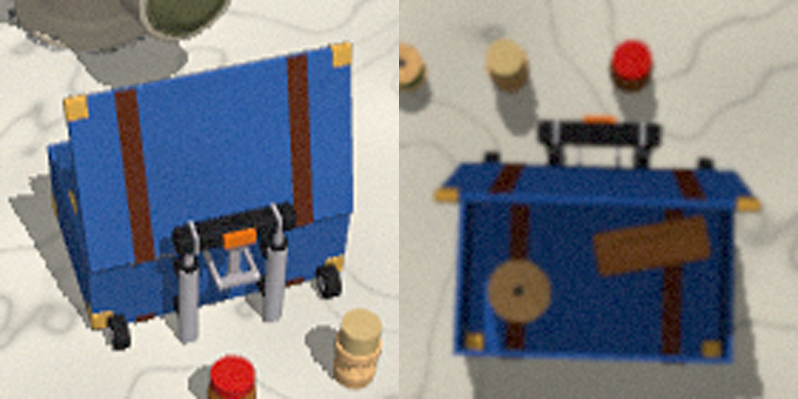

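The zoom shows the lid leaning slightly. In full pixels, the lid's free corners are at scene (227.8,175.1) and (327.8,155.1), and at top (341.7,213.7) and (228,210.2). The button is at scene (288.9,223.5) and top (285.2,181.8).

```bash
cat > h.py <<'E'
import numpy as np
from rig import sense,eyes
from scipy.spatial.transform import Rotation as R
def ray(n,u,v):
    c=eyes.calibration(n); M=c["cam_to_world"]
    d=M[:3,:3]@[(u-c["cx"])/c["fx"],(v-c["cy"])/c["fy"],1]; return M[:3,3],d/np.linalg.norm(d)
def plane(n,p,z):
    o,d=ray(n,*p); return o+d*(z-o[2])/d[2]
def tri(ps,pt):
    o1,d1=ray("scene",*ps);o2,d2=ray("top",*pt)
    t=np.linalg.lstsq(np.c_[d1,-d2],o2-o1,rcond=None)[0]
    a,b=o1+t[0]*d1,o2+t[1]*d2; return (a+b)/2,np.linalg.norm(a-b)
E
python3 - <<'E'
import cv2; from h import *
np.set_printoptions(precision=1,suppress=True)
print("lid R",tri((227.8,175.1),(341.7,213.7)));print("lid L",tri((327.8,155.1),(228,210.2)))
print("button",tri((288.9,223.5),(285.2,181.8)))
# orange masks
for n,w in(("scene",(205,345,200,240)),("top",(215,355,170,200))):
    im=cv2.imread(f"pics/{n}0.png"); h=cv2.cvtColor(im,cv2.COLOR_BGR2HSV)
    m=cv2.inRange(h,(5,170,120),(18,255,255)); k=np.zeros_like(m);k[w[2]:w[3],w[0]:w[1]]=m[w[2]:w[3],w[0]:w[1]]
    ys,xs=np.nonzero(k);print(n,len(xs),xs.min(),xs.max(),ys.min(),ys.max(),xs.mean(),ys.mean())
print("bar ends top z180",plane("top",(264.5,186.5),180),plane("top",(306.6,187.2),180))
print("hinge outer z115 scene",plane("scene",(237.3,234.7),115),plane("scene",(328.5,215.1),115))
print("front rim",plane("top",(235.4,264.6),115),plane("top",(331.1,267),115))
for nm,p,z in(("jar",(297,160),70),("rbrush",(252.5,161),88),("thread",(216,162),45)):print(nm,plane("top",p,z))
E
```

```text
lid R (array([ 537.4, -179.4,  305.9]), np.float64(4.489938020713706))
lid L (array([555.4, 119. , 306.4]), np.float64(5.9447331760787945))
button (array([652.8, -36.7, 169.5]), np.float64(1.8288153540202887))
scene 50 284 294 220 226 288.86 222.98
top 8 281 288 181 181 284.5 181.0
bar ends top z180 [638.   24.1 180. ] [ 632.4 -100.2  180. ]
hinge outer z115 scene [ 595.9 -178.5  115. ] [618.7 115.2 115. ]
front rim [410.8 121.  115. ] [ 395.7 -170.4  115. ]
jar [742.9 -79.1  70. ]
rbrush [739.2  64.5  88. ]
thread [750.  188.7  45. ]
```

```bash
python3 -m jog '[[0,0,-0.02,0,0,-0.141,0],[0,0,-0.02,0,0,-0.141,0],[0,0,-0.02,0,0,-0.141,0],[0,0,-0.02,0,0,-0.141,0],[0,0,-0.02,0,0,-0.141,0]]' 50; python3 -m jog '[[0,0,-0.02,0,0,-0.141,0],[0,0,-0.02,0,0,-0.141,0],[0,0,-0.02,0,0,-0.140,0],[0,0,0,0,0,0,0]]'
cat >> h.py <<'E'
C=np.array([501,-30.5,0.]);YAW=-0.057
def rel(target,case=True):
    "tool-frame shift (m) to bring TCP to case-frame point; and turn to the wanted pose"
    s=sense(); q=s["ee_rot"]; r=R.from_quat([q[1],q[2],q[3],q[0]])
    Rc=R.from_euler("z",YAW); w=C+Rc.apply(target)
    want=Rc*R.from_matrix(np.array([[0,1,0],[1,0,0],[0,0,-1.]]))
    print("t",round(s["time_s"],2),"tcp case",Rc.inv().apply(s["eef_pos"]-C).round(1),"F case",Rc.inv().apply(s["force"]).round(1),"w",round(s["grip_width"]*85.4,1),"gf",round(s["grip_force"],1))
    print("shift m",(r.inv().apply(w-s["eef_pos"])/1000).round(4),"turn",(r.inv()*want).as_rotvec().round(3))
E
python3 -c "
from h import *
rel([112,0,400])"
```

```text
time_s: 0.6
eef_pos: [198.0, -486.0, 342.8]
ee_rot: [-0.0, 0.853, 0.522, 0.0]
force: [-0.7, 0.0, 0.3]
grip_width: 0.141
grip_force: 0.0
time_s: 1.0
eef_pos: [198.1, -486.6, 404.3]
ee_rot: [0.002, 0.726, 0.687, -0.001]
force: [-0.7, 0.7, 0.0]
grip_width: 0.0
grip_force: 0.0
t 1.0 tcp case [-276.4 -472.6  404.3] F case [-0.7  0.6  0. ] w 0.0 gf 0.0
shift m [0.4719 0.3892 0.0028] turn [0.001 0.004 0.002]
```

```bash
python3 -m jog '[[0.036,0.030,0,0,0,0,0],[0.036,0.030,0,0,0,0,0],[0.036,0.030,0,0,0,0,0],[0.036,0.030,0,0,0,0,0],[0.036,0.030,0,0,0,0,0]]' >/dev/null; python3 -m jog '[[0.036,0.030,0,0,0,0,0],[0.036,0.030,0,0,0,0,0],[0.036,0.030,0,0,0,0,0],[0.036,0.030,0,0,0,0,0],[0.036,0.030,0,0,0,0,0]]' >/dev/null;  python3 -m jog '[[0.036,0.030,0,0,0,0,0],[0.036,0.030,0,0,0,0,0],[0.036,0.030,0,0,0,0,0],[0,0,0,0,0,0,0]]'
python3 -c "
from h import *
import cv2
rel([112,0,295])
s=sense();print(s['joints'].round(2))
cv2.imwrite('pics/s1.png',cv2.resize(eyes.capture('scene')[120:300,180:420,::-1],None,fx=3,fy=3))"
```

```text
time_s: 2.4
eef_pos: [616.3, -37.3, 398.7]
ee_rot: [-0.002, 0.726, 0.687, -0.001]
force: [0.0, -0.4, 0.4]
grip_width: 0.002
grip_force: 0.0
t 2.4 tcp case [ 1.155e+02 -2.000e-01  3.987e+02] F case [ 0.  -0.4  0.4] w 0.2 gf 0.0
shift m [ 0.     -0.0031  0.1037] turn [-0.004 -0.002  0.001]
[-0.25  0.5   0.82  0.    1.82 -0.19]
```

View pics/s1.png

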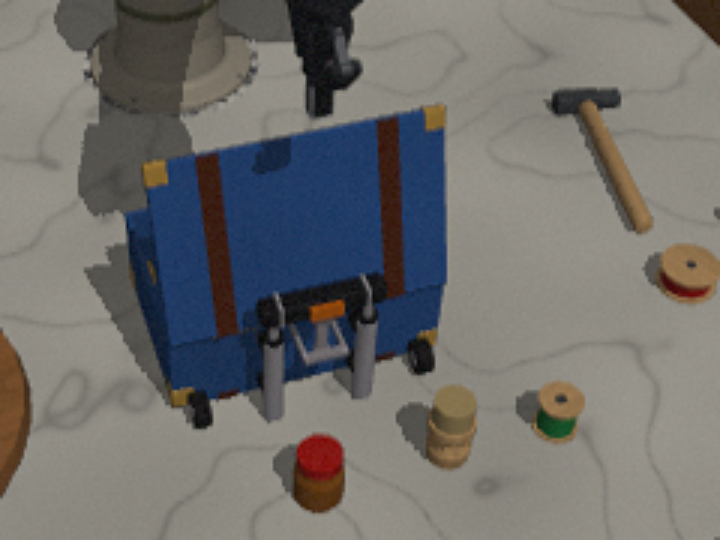

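The gripper, shut, stands above and behind the lid; its tip is at crop pixel (318,110). Clear to lower it behind the lid.

```bash
python3 -m jog '[[0,0,0.035,0,0,0,0],[0,0,0.035,0,0,0,0],[0,0,0.034,0,0,0,0],[0,-0.01,0,0,0,0,0],[0,-0.01,0,0,0,0,0]]' | grep -E "pos|force:"; python3 -m jog '[[0,-0.008,0,0,0,0,0],[0,-0.006,0,0,0,0,0],[0,-0.004,0,0,0,0,0],[0,0,0,0,0,0,0]]'| grep -E "pos|force:"
python3 -c "
from h import *
rel([66,0,295])"
```

```text
eef_pos: [592.7, -41.0, 296.6]
force: [0.5, -0.4, 0.9]
grip_force: 0.0
eef_pos: [575.8, -39.2, 298.5]
force: [-1.5, -0.0, -0.2]
grip_force: 0.0
t 3.35 tcp case [ 75.2  -4.4 298.5] F case [-1.5 -0.1 -0.2] w -0.0 gf 0.0
shift m [ 0.0044 -0.0092  0.0035] turn [ 0.     0.    -0.001]
```

```bash
for i in 1 ; do python3 -m jog '[[0,-0.004,0.001,0,0,0,0],[0,-0.003,0.001,0,0,0,0]]'| grep -E "pos|force:"; python3 -m jog '[[0,-0.003,0.001,0,0,0,0],[0,-0.003,0.001,0,0,0,0]]'| grep -E "pos|force:";python3 -m jog '[[0,-0.003,0.001,0,0,0,0],[0,-0.003,0.001,0,0,0,0]]'| grep -E "pos|force:"; done
```

```text
eef_pos: [569.1, -38.7, 296.1]
force: [2.1, -0.6, 1.6]
grip_force: 1.1
eef_pos: [563.2, -38.3, 294.5]
force: [2.2, -0.4, 2.7]
grip_force: 1.2
eef_pos: [557.0, -37.9, 292.4]
force: [1.8, 0.1, 3.0]
grip_force: 1.1
```

```bash
python3 -c "
import numpy as np
f=np.r_[np.arange(1.231,0.2,-.06),0.15,0.09,0.057]
x=-175.5*np.cos(f);z=175.5*np.sin(f)
for a,b,c in zip(f[1:],np.diff(x),-np.diff(z)):print(round(a,2),round(b,1),round(c,1))"
```

```text
1.17 -9.8 3.8
1.11 -9.6 4.4
1.05 -9.3 5.0
0.99 -9.0 5.5
0.93 -8.6 6.0
0.87 -8.3 6.5
0.81 -7.8 7.0
0.75 -7.4 7.5
0.69 -7.0 7.9
0.63 -6.5 8.3
0.57 -6.0 8.7
0.51 -5.4 9.0
0.45 -4.9 9.3
0.39 -4.3 9.6
0.33 -3.7 9.8
0.27 -3.1 10.1
0.21 -2.5 10.2
0.15 -1.9 10.5
0.09 -1.3 10.5
0.06 -0.4 5.8
```

```bash
python3 -m jog '[[0,-0.0098,0.0038,0,0,0,0],[0,-0.0096,0.0044,0,0,0,0],[0,-0.0093,0.005,0,0,0,0],[0,-0.009,0.0055,0,0,0,0],[0,-0.0086,0.006,0,0,0,0]]' | grep -E "pos|force:"; python3 -m jog '[[0,-0.0083,0.0065,0,0,0,0],[0,-0.0078,0.007,0,0,0,0],[0,-0.0074,0.0075,0,0,0,0],[0,-0.007,0.0079,0,0,0,0],[0,0,0,0,0,0,0]]' | grep -E "pos|force:"
python3 -c "
from h import *
rel([56-76.8+0,0,292.4-53.6])"
```

```text
eef_pos: [510.3, -35.2, 267.5]
force: [0.6, -0.1, 3.1]
grip_force: 1.0
eef_pos: [479.3, -33.3, 237.8]
force: [0.4, -0.3, 0.4]
grip_force: 0.0
t 4.95 tcp case [-21.5  -4.1 237.8] F case [ 0.4 -0.2  0.4] w 0.2 gf 0.0
shift m [ 0.0041  0.0007 -0.001 ] turn [-0.003 -0.001 -0.   ]
```

```bash
python3 -m jog '[[0,-0.0065,0.0083,0,0,0,0],[0,-0.006,0.0087,0,0,0,0],[0,-0.0054,0.009,0,0,0,0],[0,-0.0049,0.0093,0,0,0,0],[0,-0.0043,0.0096,0,0,0,0]]' | grep -E "pos|force:"; python3 -m jog '[[0,-0.0019,0.0049,0,0,0,0],[0,-0.0018,0.0049,0,0,0,0],[0,-0.0016,0.005,0,0,0,0],[0,-0.0015,0.005,0,0,0,0],[0,-0.0013,0.005,0,0,0,0]]' | grep -E "pos|force:"
python3 -c "
from h import *
rel([-60.7,0,136.5])"
```

```text
eef_pos: [453.1, -32.0, 193.2]
force: [-0.5, -0.6, 1.7]
grip_force: 0.7
eef_pos: [445.3, -31.6, 168.6]
force: [-0.2, 0.1, 0.6]
grip_force: 0.6
t 5.95 tcp case [-55.6  -4.2 168.6] F case [-0.3  0.1  0.6] w 0.2 gf 0.6
shift m [ 0.0042 -0.0051  0.0321] turn [0. 0. 0.]
```

```bash
python3 -m jog '[[0,-0.001,0.005,0,0,0,0],[0,-0.001,0.005,0,0,0,0],[0,-0.001,0.005,0,0,0,0],[0,-0.0005,0.004,0,0,0,0],[0,-0.0005,0.004,0,0,0,0]]' | grep -E "pos|force:"; python3 -m jog '[[0,0,0.003,0,0,0,0],[0,0,0.003,0,0,0,0]]' | grep -E "pos|force:";  python3 -m jog '[[0,0,0.002,0,0,0,0],[0,0,0.001,0,0,0,0]]' | grep -E "pos|force:"
```

```text
eef_pos: [441.2, -31.3, 145.6]
force: [-0.1, 1.1, 1.0]
grip_force: 0.5
eef_pos: [441.3, -31.4, 139.8]
force: [-0.7, -0.4, 1.2]
grip_force: 0.5
eef_pos: [441.3, -31.4, 136.8]
force: [-1.0, -0.4, 1.9]
grip_force: 0.5
```

```bash
python3 -m jog '[[0,0,0.001,0,0,0,0],[0,0,0.001,0,0,0,0]]' | grep -E "pos|force:";  python3 -m jog '[[0,0,0.001,0,0,0,0],[0,0,0,0,0,0,0]]' | grep -E "pos|force:"; python3 -c "
from h import *
import cv2
rel([-60,0,136])
cv2.imwrite('pics/s2.png',cv2.resize(eyes.capture('scene')[120:300,180:420,::-1],None,fx=3,fy=3))"
```

```text
eef_pos: [441.5, -31.4, 136.3]
force: [-10.0, 3.0, 26.2]
grip_force: 13.5
eef_pos: [441.5, -31.4, 136.3]
force: [-11.4, 2.8, 29.7]
grip_force: 14.7
t 7.25 tcp case [-59.4  -4.3 136.3] F case [-11.6   2.1  29.7] w 0.1 gf 14.7
shift m [ 0.0043 -0.0006  0.0003] turn [0.001 0.001 0.   ]
```

View pics/s2.png

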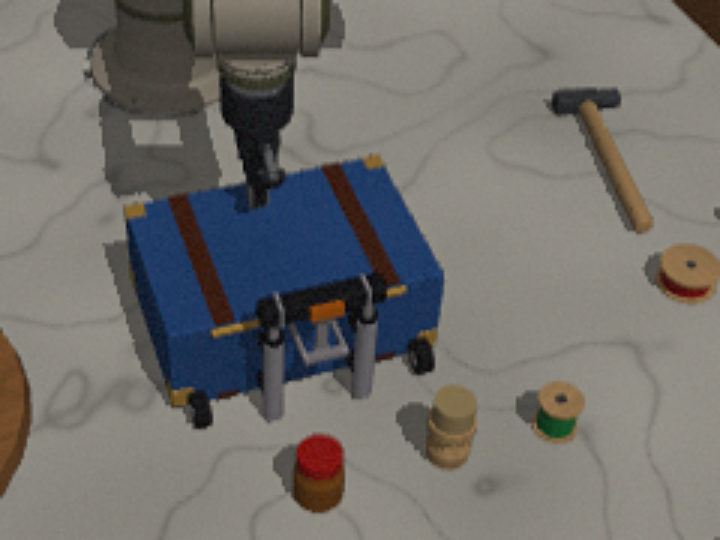

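The lid lies flat, flush with the case rim all round; the grip and button at crop (325,310) are undisturbed. Next: lift and move over the grip.

```bash
python3 -m jog '[[0,0,-0.01,0,0,0,0],[0,0,-0.04,0,0,0,0],[0,0,-0.04,0,0,0,0],[0,0,-0.04,0,0,0,0.06],[0.004,0.045,0,0,0,0,0.06]]' >/dev/null; python3 -m jog '[[0,0.05,0,0,0,0,0.06],[0,0.05,0,0,0,0,0.06],[0,0.05,0,0,0,0,0.06],[0,0,0,0,0,0,0.06],[0,0,0,0,0,0,0.06]]'
python3 -c "
from h import *
import cv2
rel([135.5,0,200])
s=sense();print(s['joints'].round(2))
im=eyes.capture('wrist');np.savez('w.npz',im=im,p=s['eef_pos'],q=s['ee_rot'])
cv2.imwrite('pics/w3.png',im[:,:,::-1]); im=eyes.capture('top');cv2.imwrite('pics/top3.png',im[:,:,::-1])"
```

```text
time_s: 8.3
eef_pos: [636.6, -38.5, 262.4]
ee_rot: [-0.001, 0.727, 0.687, -0.001]
force: [-0.4, -0.1, 0.9]
grip_width: 0.702
grip_force: 0.0
t 8.3 tcp case [ 1.359e+02 -2.000e-01  2.624e+02] F case [-0.4 -0.2  0.9] w 60.0 gf 0.0
shift m [ 0.0002 -0.0002  0.0624] turn [-0.002 -0.     0.   ]
[-0.24  0.56  1.08  0.    1.5  -0.19]
```

View pics/w3.png

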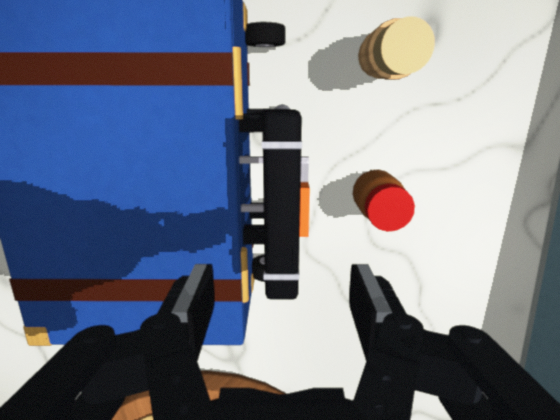

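The wrist view shows the bar at columns 264–301, rows 110–298, with the orange button on its right side at rows 183–237. I'll compute the offsets.

```bash
python3 - <<'E'
from h import *
import cv2
d=np.load('w.npz');im=d['im'];q=d['q'];r=R.from_quat([q[1],q[2],q[3],q[0]]);c=eyes.calibration('wrist');M=c['mount']
def P(u,v,z):
    k=r.apply(M[:3,:3]@[(u-c['cx'])/c['fx'],(v-c['cy'])/c['fy'],1]);o=d['p']+r.apply(M[:3,3])
    return R.from_euler('z',-YAW).apply(o+k*(z-o[2])/k[2]-C).round(1)
g=im.max(2)
for v in (130,160,210,270): 
    xs=np.nonzero(g[v,255:312]<60)[0]+255; xs=xs[(xs>258)]; print(v,xs.min(),xs.max(),P(xs.min(),v,180),P(xs.max()+1,v,180))
print("ends",P(282,109,180),P(282,299,180))
h=cv2.cvtColor(im,cv2.COLOR_RGB2HSV);m=cv2.inRange(h,(5,170,120),(18,255,255));m[:,:295]=0;m[:,315:]=0;m[:150]=0;m[260:]=0
ys,xs=np.nonzero(m);print("button",ys.min(),ys.max(),xs.max(),P(xs.max(),ys.min(),176),P(xs.max(),ys.max()+1,176))
E
```

```text
130 259 300 [122.8  56.8 180. ] [147.8  56.8 180. ]
160 264 299 [125.5  38.7 180. ] [147.5  38.7 180. ]
210 264 298 [125.    6.3 180. ] [147.4   6.4 180. ]
270 259 297 [121.  -36.9 180. ] [147.5 -36.8 180. ]
ends [136.4  68.9 180. ] [136.6 -59.6 180. ]
button 183 235 308 [153.   23.2 176. ] [153.9 -13.5 176. ]
```

```bash
python3 -m jog '[[0.0045,0.001,0.03,0,0,0,0.06],[0,0,0.03,0,0,0,0.06],[0,0,0.025,0,0,0,0.06],[0,0,0.018,0,0,0,0.06],[0,0,0,0,0,0,0.06]]' 50 | grep -E "pos|force:"
python3 -c "
from h import *
rel([136.7,4.5,159])"
```

```text
eef_pos: [635.8, -33.7, 160.0]
force: [0.1, 0.1, -0.4]
grip_force: 0.0
t 8.9 tcp case [134.7   4.4 160. ] F case [ 0.1  0.1 -0.4] w 60.2 gf 0.0
shift m [0.0001 0.002  0.001 ] turn [-0.003 -0.001 -0.   ]
```

```bash
python3 -m jog '[[0,0.002,0.001,0,0,0,0.045],[0,0,0,0,0,0,0.035],[0,0,0,0,0,0,0.025],[0,0,0,0,0,0,0.01],[0,0,0,0,0,0,0.01]]' 50 | grep -E "pos|force:|width";python3 -m jog '[[0,0,0,0,0,0,0],[0,0,0,0,0,0,0]]' | grep -E "pos|force:|width"
python3 -c "
from h import *
rel([136.7,4.5,159])"
```

```text
eef_pos: [637.3, -34.1, 162.0]
force: [-20.9, 0.5, 13.6]
grip_width: 0.277
grip_force: 48.7
eef_pos: [637.3, -34.1, 162.0]
force: [-19.6, 0.0, 13.5]
grip_width: 0.278
grip_force: 48.7
t 9.6 tcp case [136.3   4.2 162. ] F case [-19.5  -1.1  13.5] w 23.8 gf 48.7
shift m [0.0003 0.0004 0.003 ] turn [-0.005  0.001  0.   ]
```

```bash
python3 -m jog '[[0,-0.001,-0.002,0,0,0,0],[0,0,-0.003,0,0,0,0],[0,0,-0.003,0,0,0,0],[0,0,-0.004,0,0,0,0],[0,0,-0.004,0,0,0,0]]' 50 | grep -E "pos|force:|width";python3 -m jog '[[0,0,-0.006,0,0,0,0],[0,0,-0.006,0,0,0,0],[0,0,-0.006,0,0,0,0],[0,0,-0.006,0,0,0,0],[0,0,0,0,0,0,0]]' | grep -E "pos|force:|width"
python3 -c "
from h import *
rel([136.7,4.5,299])"
```

```text
eef_pos: [637.1, -34.0, 175.8]
force: [-8.3, -0.5, -3.8]
grip_width: 0.274
grip_force: 50.0
eef_pos: [637.2, -34.1, 200.7]
force: [-9.4, -1.7, -1.7]
grip_width: 0.28
grip_force: 50.3
t 10.6 tcp case [136.1   4.2 200.7] F case [-9.3 -2.2 -1.7] w 23.9 gf 50.3
shift m [ 0.0003  0.0002 -0.0983] turn [-0.004  0.     0.   ]
```

```bash
python3 -m jog '[[0,0,-0.006,0,0,0,0],[0,0,-0.006,0,0,0,0],[0,0,-0.006,0,0,0,0],[0,0,-0.005,0,0,0,0],[0,0,-0.004,0,0,0,0]]' | grep -E "pos|force:|width";python3 -m jog '[[0,0,-0.004,0,0,0,0],[0,0,-0.004,0,0,0,0],[0,0,-0.004,0,0,0,0],[0,0,-0.004,0,0,0,0]]' | grep -E "pos|force:|width";python3 -m jog '[[0,0,-0.006,0,0,0,0],[0,0,-0.006,0,0,0,0],[0,0,-0.006,0,0,0,0],[0,0,-0.006,0,0,0,0]]' | grep -E "pos|force:|width"
```

```text
eef_pos: [637.2, -34.1, 227.1]
force: [-7.5, -0.1, -2.9]
grip_width: 0.278
grip_force: 49.9
eef_pos: [637.2, -34.1, 242.3]
force: [-6.7, 0.2, -5.9]
grip_width: 0.28
grip_force: 49.6
eef_pos: [637.2, -34.1, 266.4]
force: [-7.4, -0.7, -6.9]
grip_width: 0.277
grip_force: 49.6
```

```bash
python3 -c "
from h import *
import cv2
rel([136.7,4.5,302])
cv2.imwrite('pics/s4.png',cv2.resize(eyes.capture('scene')[90:290,180:420,::-1],None,fx=3,fy=3))"
```

```text
t 11.9 tcp case [136.1   4.2 266.4] F case [-7.4 -1.1 -6.9] w 23.7 gf 49.6
shift m [ 0.0003  0.0004 -0.0356] turn [-0.005 -0.    -0.   ]
```

View pics/s4.png

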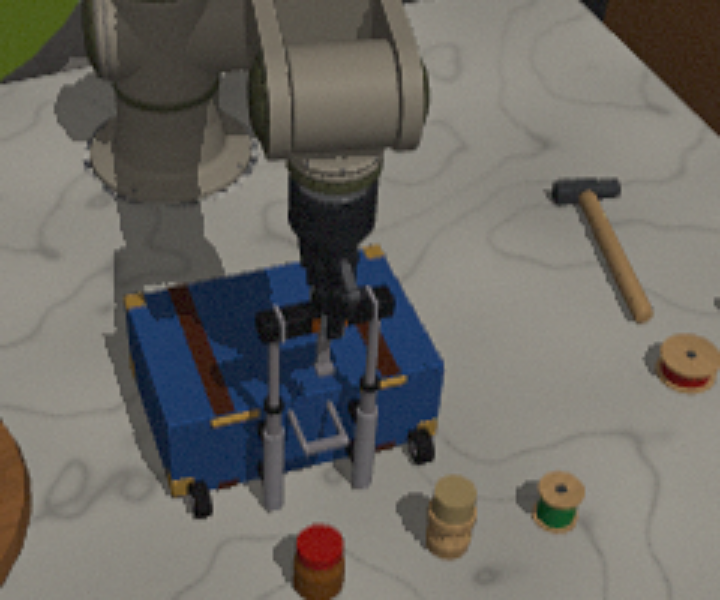

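The grip is in the fingers at (330,310), with the thin tubes out and the lower tubes starting to rise at (272,410). Next I'll draw it on to the hard end.

```bash
python3 -m jog '[[0,0,-0.006,0,0,0,0],[0,0,-0.006,0,0,0,0],[0,0,-0.006,0,0,0,0],[0,0,-0.006,0,0,0,0],[0,0,-0.004,0,0,0,0]]' | grep -E "pos|force:|width";python3 -m jog '[[0,0,-0.003,0,0,0,0],[0,0,-0.002,0,0,0,0]]' | grep -E "pos|force:|width";python3 -m jog '[[0,0,-0.002,0,0,0,0],[0,0,-0.001,0,0,0,0]]' | grep -E "pos|force:|width"
```

```text
eef_pos: [637.2, -34.1, 294.7]
force: [-7.5, -0.4, -6.8]
grip_width: 0.28
grip_force: 49.8
eef_pos: [637.2, -34.1, 299.5]
force: [-7.9, -0.4, -6.9]
grip_width: 0.273
grip_force: 49.9
eef_pos: [637.2, -34.0, 302.4]
force: [-7.9, -0.7, -12.8]
grip_width: 0.275
grip_force: 49.6
```

```bash
python3 -m jog '[[0,0,-0.001,0,0,0,0],[0,0,0,0,0,0,0],[0,0,0,0,0,0,0]]' | grep -E "pos|force:|width"; python3 -c "
from h import *
import cv2
rel([136.7,4.5,302])
cv2.imwrite('pics/s5.png',cv2.resize(eyes.capture('scene')[90:290,180:420,::-1],None,fx=3,fy=3))"
```

```text
eef_pos: [637.1, -34.1, 302.4]
force: [-7.3, 0.1, -11.0]
grip_width: 0.271
grip_force: 50.1
t 13.15 tcp case [136.1   4.2 302.4] F case [ -7.3  -0.3 -11. ] w 23.2 gf 50.1
shift m [0.0003 0.0006 0.0004] turn [-0.006 -0.    -0.   ]
```

View pics/s5.png

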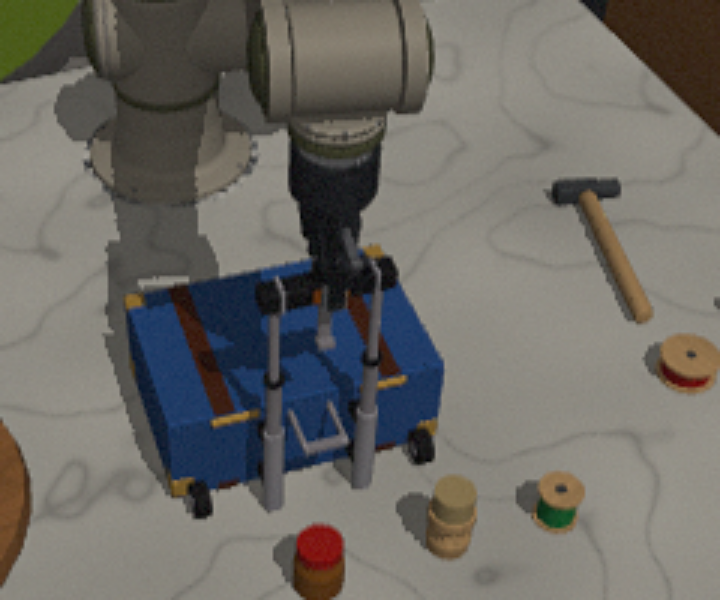

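The handle is fully extended: both tube stages are out (272,300–430), the lid is shut and the bystanders haven't moved. One small extra pull will confirm the hard end.

```bash
python3 -m jog '[[0,0,-0.001,0,0,0,0],[0,0,0,0,0,0,0],[0,0,0,0,0,0,0]]' | grep -E "pos|force:|width"; python3 -c "
from rig import finish_job,sense
s=sense()
if -35<s['force'][2]<-10: print(finish_job())
else: print(s['force'])"
```

```text
eef_pos: [637.1, -34.0, 302.5]
force: [-6.3, -1.1, -15.5]
grip_width: 0.28
grip_force: 50.3
the job is handed in; nothing more can be done
None
```

Job handed in at about 13.5 s of the 51 s: the lid is fully shut without slamming, and the arm still holds the handle against its second stop (140 mm rise) with the button squeezed; no judge's verdict came back.

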